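# Re-hang a filled parts bin on the other bin rail

### The job

Unhook the small blue parts bin from the rail it hangs on, carry it across level and without setting it down, and hook it fully down over the strip of the other rail while you still hold it. Slide it along that rail, gently and by feel, until its side butts against the steel stop clamped there, leaving no gap, and let go; spill nothing, do not force the bin against the rails or the stop, and leave the other things on the bench alone.

Things in the scene. Friction and masses are not known exactly. Their poses are not given: they have to be found in the camera images.
- bin_mid (a point): Blue plastic parts bin, hopper front, ~0.22 kg with its contents. 100 mm long (x, +x to its back), 56 wide (y), 55 high; walls 3. Point: centre of this box, 27.5 above the underside; hangs up to 4 deg nose-down. Side walls are full height from 12 mm in front of the point to the back, then slope down to 28 at the front. Balances near the point; grip across the width, about 8 behind the point.
- bin_hook (a point): The bin's hook, middle of its width: underside of the 3 mm flange that runs back from the top of the back wall and turns down as a 3 mm lip. Open slot between wall and lip: 8 mm, this point mid-slot; the lip reaches 13.5 mm below this point. The hook is as wide as the bin (56). Same axes as the bin. Fully down, the flange rests on the rail's upper edge.
- rail_a_edge (a point): Rail on which the bin starts: upright aluminium strip 5 mm thick (x), 260 long (y), 55 deep, on two posts behind it, fixed. Point: middle of its rounded upper edge, 175 mm above the bench. The bin hangs on the strip's -x side (towards the robot), its lip behind the strip. Behind the strip nothing stands within 20 mm of the edge's height.
- rail_b_edge (a point): The other, empty rail, same make; point and axes as on the first. A steel stop is clamped over its strip (30 x 16 x 34 mm, along x, y, z; 12 mm above the edge, 15 to each side of the strip), on the +y part: its centre 30 to 100 mm from this point, where exactly is not measured. The bin belongs on the -y side of the stop, so its +y side meets it. The strip is free from y = -130 mm to the stop.
- heatsink: Dark finned heat sink 26 x 30 x 16 mm loose in the bin, origin under its centre; must stay in.
- transformer: Potted yellow transformer block 26 x 30 x 22 mm loose in the bin, origin under its centre; must stay in.
- capacitor: Black round capacitor 17 mm thick, 36 long, lying loose across the bin; must stay in.
- multimeter: Bystander: handheld meter 165 x 80 x 44 mm on the bench, origin under its centre.
- breadboard: Bystander: white breadboard 55 x 165 x 10 mm on the bench, origin under its centre.
- spare_bin: Bystander: an empty bin of the same make standing on the bench, 55 mm high, origin under its centre. Not the one to move. (A screwdriver lying beyond the rails is to be left alone too.)
Mind the look-alikes: they are no part of the job. What is shaped like the part that bears bin_mid but green or yellow is not meant.

How it is judged:
By the outcome, as a careful person would: the job done as asked, in the order asked, and still so for the second after the job is handed in, with the robot touching nothing.
It also fails if it takes over 58 s, if anything falls off the work surface, if the arm or the gripper's body presses on something with over 40 N, if the wrist force passes 120 N, or if a joint passes its speed limit or range.

### The arm

A 7-joint arm with a two-finger parallel gripper is mounted at the origin on the work surface. World frame = base frame: x ahead of the robot, y to its left, z up, the work surface at z = 0. Lengths are in m, angles in degrees, forces in N, time in s.
With the tool pointing down it reaches from about 0.375 to 0.925 m from the base axis. Payload 3.1 kg.
Tool frame: the origin (TCP) lies at the centre of the arm's flange, where the gripper is bolted on; the fingertips stand 173 mm ahead of it and the grasp point (between the pads) lies 155 mm ahead of it; z points along the fingers, y is the line along which they close (so a half turn about z gives the same grasp; the last joint's range is limited). The gripper opens to 85 mm and grips with 20 to 120 N. Pads are 22 mm wide; open, the fingers measure 114 mm over their backs; the gripper's body (76 mm by 85 mm) begins 54 mm behind the grasp point. The pads swing forward as they close: fully open they stand 13 mm farther back than shut.
Start: joints at [69.798, 21.939, 2.515, 91.553, -1.026, 66.532, -2.859], TCP at [0.164, -0.629, 0.405] pointing down, gripper open.
Joint ranges: [-149.38, 149.38], [-23.57, 123.04], [-84.95, 90], [0, 143.3], [-89.99, 269.99], [3.08, 112.72], [-163.45, 163.45]. Speed limits (degrees/s): [159.86, 159.86, 180, 180, 180, 180, 180].

### API

Orientations are given as a 3x3 rotation matrix whose columns are the frame's x, y, z axes.
In Python, from rig import arm gives the robot as it stands. The module is installed in compiled form; this text tells all that it offers.
- The arm moves only by the shell command python3 -m pendant 'ROWS' [OPENING] [FORCE]. ROWS is JSON, a list of rows, each an object with "dp": the shift along the tool's x, y, z in mm, a list of three; "twist": the turn, a rotation vector about the tool's x, y, z in rad, a list of three. A call has 1 to 10 rows; each row shifts and turns the commanded pose from where the row before left it, along the tool's axes as they then stand; what a row does not reach is not made up. A row lasts 1/10 s, in which the tool goes at most 50 mm and 8.59 degrees, less where a joint would pass 70% of its speed; a pose out of reach is approached as far as the arm can. A call is refused whole if a number of a shift passes 50 or a number of a turn 0.15, either way. A call with a gripper value outside its range is refused whole. OPENING is the closure, from 0 (fully open) to 1 (shut), set as the call begins (- or left out, the last holds). The fingers move at their own pace and stop on an object; FORCE is the grip in N (left out, the last holds). Time passes only in rows, so rows that do not move let the fingers close. It gives the time, the measured TCP pose, the force, the opening and the grip force at its end, in the units of the state.
- arm.read_state(): the state, without advancing time (a new reading comes with each control period).
- arm.read_camera(name): name is "side" or "top" or "wrist"; returns (picture, depth): 400x640x3 uint8, red, green, blue; 400x640 float32, m along the optical axis (not along the pixel's ray), 0 where there is no reading.
- arm.camera_info(name): a dict with "K" (3x3 intrinsics, pixels), "position" and "attitude" of the camera in the world. Camera axes: x right, y up, looking along -z (the intrinsics and any distortion apply to the point x, -y, -z); pixel columns grow to the right and rows downward; lengths in m; the calibration is good to about 2 mm. A picture is of the moment at which its call begins: read the wrist's pose just before it. camera_info takes no time and is no camera call; for the wrist camera it gives the pose at the moment of the call.
- arm.sign_off(): hands the job in; it is judged then, once.
Trained networks look in the newest picture that a camera, given by its name, has taken for a name from the list of things; names that differ only in an ending like _2 or _b are one class to them, and where a whole thing is asked for, a point or a joint stands for the part that bears it (a point fixed in the world has none). Each returns a list of dicts, best first, with "confidence" (0 to 1); they miss things now and then, are a little off and sometimes report something else, mostly with a low value. They report only what shows in the picture. A call takes as long as a camera call. They do not tell look-alikes from the thing itself.
- arm.spot_in(camera, label): "extent" ([left, top, width, height] in pixels, round what is visible of it).
- arm.landmark_of(camera, label): "xy" ([column, row] in pixels: a listed point, or the origin of a listed thing).
The state is a dict: "clock": time; "joint_pos": joint angles; "qvel": joint speeds; "joint_torque": joint torques, N m; "ee_pos": TCP position; "tool_rot": TCP orientation; "force": force on the tool from outside, world axes, zero at the start; "moment": the same for the moment, N m; "gripper_width": finger opening in m; "grip_force": force on a finger pad.
Only numpy, scipy, OpenCV 4.12 (cv2) and the standard library are available. Lean on these libraries where they do the work, as an engineer would, in place of code of your own. Each camera call takes 0.05 s, during which the arm holds its last target. There are 200 camera calls.

## Working session

There is one attempt and no reset: what is moved stays moved. The work goes in short steps, Python scripts to look and compute and a shell command to move; the robot and the scene stay as the last step left them, time stands still between calls to the robot, and variables do not carry over. Pictures are saved under pics/ and viewed, at most 12 in all, crops included, and the job is handed in when it is done.

```bash
mkdir -p pics; cat > h.py <<'E'
import numpy as np, cv2
from rig import arm
def ray(cam,uv,info=None):
    i=info or arm.camera_info(cam);K=np.array(i["K"]);R=np.array(i["attitude"]);p=np.array(i["position"])
    d=np.array([(uv[0]-K[0,2])/K[0,0],-(uv[1]-K[1,2])/K[1,1],-1.])
    return p,R@d
def at_z(cam,uv,z,info=None):
    p,d=ray(cam,uv,info);return p+d*(z-p[2])/d[2]
def at_depth(cam,uv,dep,info=None):
    p,d=ray(cam,uv,info);u,v=int(round(uv[0])),int(round(uv[1]))
    w=dep[max(v-1,0):v+2,max(u-1,0):u+2];w=w[w>0]
    return p+d*np.median(w) if len(w) else None
def save(n,pic):cv2.imwrite("pics/"+n,pic[...,::-1])
E
python3 - <<'E'
from h import *
np.set_printoptions(precision=4,suppress=True)
s=arm.read_state();print(s["clock"],s["ee_pos"],s["tool_rot"],s["force"],s["gripper_width"])
ims=[]
for c in ["top","side"]:
    i=arm.camera_info(c);print(c,{k:np.array(v).tolist() if k!="name" else v for k,v in i.items()})
    pic,dep=arm.read_camera(c);save(c+"0.png",pic);np.save(c+"0.npy",dep)
    for l in ["bin_mid","bin_hook","rail_a_edge","rail_b_edge"]:
        for d in arm.landmark_of(c,l)[:4]:
            print(c,l,d, at_depth(c,d["xy"],dep), at_z(c,d["xy"],.175))
E
```

```text
0.0 [ 0.1637 -0.6285  0.4032] [[ 0.9677  0.2521 -0.0008]
 [ 0.2521 -0.9677  0.0026]
 [-0.0001 -0.0027 -1.    ]] [0.7952 0.0409 0.4888] 0.08546949127004919
top {'K': [[476.6459961650262, 0.0, 319.52109556554876], [0.0, 476.6459961650262, 193.061502392794], [0.0, 0.0, 1.0]], 'position': [0.33359502046667106, -0.07719153908175239, 1.262777642403983], 'attitude': [[0.029441477509810635, 0.9873794787370405, -0.155611581738023], [-0.9994493499008091, 0.026695645025647086, -0.019706331964992135], [-0.015303476235455266, 0.15610607773445193, 0.9876217373617676]]}
top bin_mid {'xy': [412.0, 96.1], 'confidence': 0.97} [ 0.8104 -0.2994  0.0005] [ 0.7445 -0.2687  0.175 ]
top bin_mid {'xy': [427.6, 311.8], 'confidence': 0.92} [ 0.2312 -0.3385  0.0024] [ 0.2452 -0.3027  0.175 ]
top bin_mid {'xy': [385.5, 176.7], 'confidence': 0.88} [ 0.5538 -0.2111  0.1431] [ 0.5475 -0.2073  0.175 ]
top bin_mid {'xy': [465.5, 140.9], 'confidence': 0.61} [ 0.6862 -0.4438  0.0016] [ 0.6377 -0.3934  0.175 ]
top bin_hook {'xy': [454.1, 129.0], 'confidence': 0.98} [ 0.7175 -0.4123  0.0061] [ 0.6659 -0.3672  0.175 ]
top
[... 1326 characters left out ...]
89 0.0849 0.0016] [ 0.6229 -0.1984  0.175 ]
side bin_hook {'xy': [428.6, 275.4], 'confidence': 0.72} [ 0.6906 -0.3925  0.0531] [ 0.6174 -0.5163  0.175 ]
side bin_hook {'xy': [436.2, 249.1], 'confidence': 0.64} [ 0.7643 -0.2857  0.0337] [ 0.666  -0.4479  0.175 ]
side rail_a_edge {'xy': [375.1, 195.7], 'confidence': 0.73} [ 0.6143 -0.2248  0.1794] [ 0.617  -0.2177  0.175 ]
side rail_a_edge {'xy': [272.1, 173.3], 'confidence': 0.69} [0.4087 0.2907 0.0095] [ 0.3843 -0.0329  0.175 ]
side rail_a_edge {'xy': [350.0, 206.6], 'confidence': 0.36} [ 0.5466 -0.2403  0.168 ] [ 0.5434 -0.251   0.175 ]
side rail_b_edge {'xy': [342.6, 133.5], 'confidence': 0.89} [0.6499 0.209  0.1693] [0.6461 0.1952 0.175 ]
```

View pics/top0.png

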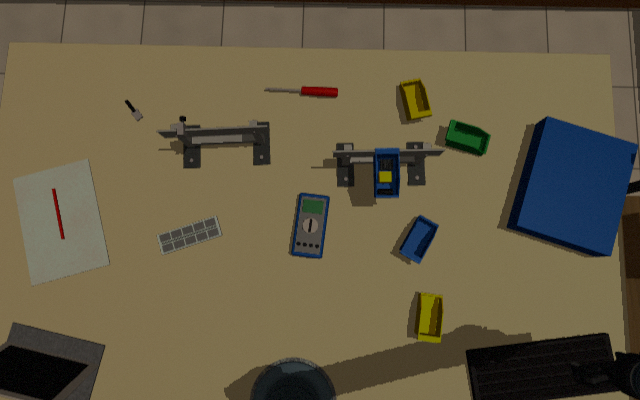

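View pics/side0.png

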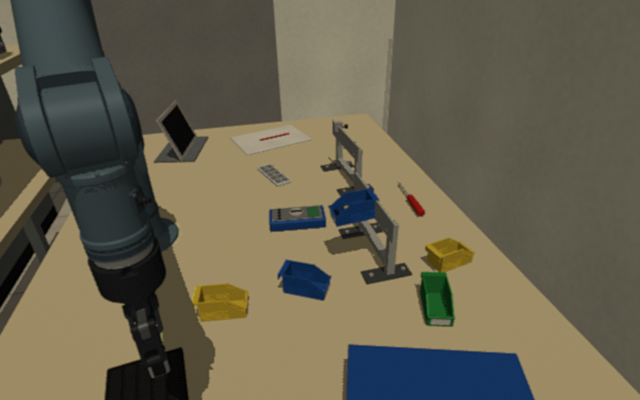

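The top view shows the blue bin with its yellow block on rail A at about (387,173), rail B at about (165–270,128) with the stop near (181,128), and the look-alike spare bin at (419,239). The side view agrees. Next I'll fit the rails from the depth image.

```bash
python3 - <<'E'
from h import *
np.set_printoptions(precision=4,suppress=True)
dep=np.load("top0.npy");i=arm.camera_info("top")
def cloud(u0,u1,v0,v1):
    P=[]
    for v in range(v0,v1):
        for u in range(u0,u1):
            if dep[v,u]>0:
                p,d=ray("top",(u,v),i);P.append(np.r_[p+d*dep[v,u],u,v])
    return np.array(P)
for n,b in dict(A=(305,455,135,170),B=(150,285,105,155)).items():
    P=cloud(*b);Q=P[(P[:,2]>.168)&(P[:,2]<.182)]
    if n=="A": Q=Q[(Q[:,3]<368)|(Q[:,3]>405)]
    f=cv2.fitLine(Q[:,:2].astype(np.float32),cv2.DIST_HUBER,0,1e-4,1e-4).ravel()
    t=(Q[:,:2]-f[2:])@f[:2]; r=(Q[:,:2]-f[2:])@np.array([-f[1],f[0]])
    print(n,len(Q),f,"deg from y",np.degrees(np.arctan2(-f[0]*np.sign(f[1]),abs(f[1]))),"ends",f[2:]+f[:2]*t.min(),f[2:]+f[:2]*t.max(),"resid",r.std(),"z",np.median(Q[:,2]))
    H=P[P[:,2]>.182];print(" high",len(H),H.min(0) if len(H) else "",H.max(0) if len(H) else "")
P=cloud(370,403,145,200);Q=P[(P[:,2]>.1)];
r=cv2.minAreaRect(Q[:,:2].astype(np.float32));print("bin",r,Q.min(0),Q.max(0))
E
```

```text
A 185 [ 0.0411 -0.9992  0.6096 -0.2069] deg from y 2.355559 ends [ 0.6044 -0.0818] [ 0.6152 -0.3432] resid 0.0016747508280694277 z 0.17342195290392626
 high 3 [  0.6029  -0.2349   0.1821 378.     152.    ] [  0.6047  -0.1886   0.1822 398.     153.    ]
B 322 [ 0.0702 -0.9975  0.6508  0.2289] deg from y 4.026687 ends [0.6432 0.3371] [0.6617 0.0737] resid 0.009245320642376592 z 0.17314253299190474
 high 87 [  0.6324   0.2684   0.1822 177.     123.    ] [  0.6621   0.2846   0.1927 183.     135.    ]
bin ((0.5601621270179749, -0.21559511125087738), (0.11369148641824722, 0.08243998885154724), 4.741166114807129) [  0.5015  -0.2529   0.1135 370.     148.    ] [  0.617   -0.1704   0.1822 402.     198.    ]
```

```bash
python3 -m pendant '[{"dp":[19,-13,-6],"twist":[0,0,0]},{"dp":[38,-26,-5],"twist":[0,0,0]},{"dp":[38,-26,-5],"twist":[0,0,0]},{"dp":[38,-26,-5],"twist":[0,0,0]},{"dp":[38,-26,-5],"twist":[0,0,0]},{"dp":[38,-26,-5],"twist":[0,0,0]},{"dp":[38,-26,-5],"twist":[0,0,0]},{"dp":[38,-26,-5],"twist":[0,0,0]},{"dp":[38,-26,-5],"twist":[0,0,0]},{"dp":[38,-26,-5],"twist":[0,0,0]}]' 0 >/dev/null
python3 -m pendant '[{"dp":[38,-26,-5],"twist":[0,0,0]},{"dp":[38,-26,-5],"twist":[0,0,0]},{"dp":[20,-14,0],"twist":[0,0,0.06]},{"dp":[0,0,0],"twist":[0,0,0.1]},{"dp":[0,0,0],"twist":[0,0,0.053]},{"dp":[0,0,0],"twist":[0,0,0]},{"dp":[0,0,0],"twist":[0,0,0]}]'
python3 - <<'E'
from h import *
np.set_printoptions(precision=4,suppress=True)
s=arm.read_state();print(s["clock"],s["ee_pos"],s["tool_rot"],s["force"])
i=arm.camera_info("wrist");print(i["position"],i["attitude"])
pic,dep=arm.read_camera("wrist");save("w1.png",pic);np.save("w1.npy",dep)
for l in ["bin_mid","bin_hook","rail_a_edge"]:
    for d in arm.landmark_of("wrist",l)[:3]: print(l,d,at_depth("wrist",d["xy"],dep,i),at_z("wrist",d["xy"],.175,i))
np.savez("w1i.npz",**{k:np.array(v) for k,v in i.items()})
E
```

```text
clock: 2.2
ee_pos: [0.5271, -0.2111, 0.4657]
tool_rot: [[0.999, 0.043, 0.0], [0.043, -0.999, -0.0], [0.0, 0.0, -1.0]]
force: [-0.5, -0.6, 0.2]
gripper_width: 0.0855
grip_force: 0.0
2.2 [ 0.5271 -0.2111  0.4657] [[ 0.9991  0.0426  0.0001]
 [ 0.0426 -0.9991 -0.0001]
 [ 0.0001  0.0001 -1.    ]] [-0.4677 -0.615   0.1633]
[ 0.6121 -0.2072  0.4349] [[ 0.0425  0.9449  0.3247]
 [-0.9991  0.0401  0.0141]
 [ 0.0003 -0.325   0.9457]]
bin_mid {'xy': [379.2, 330.2], 'confidence': 0.89} [ 0.2058 -0.3404  0.0024] [ 0.3679 -0.2872  0.175 ]
bin_hook {'xy': [478.6, 36.1], 'confidence': 0.86} [ 0.7011 -0.3938  0.0551] [ 0.673  -0.3349  0.175 ]
bin_hook {'xy': [324.4, 108.8], 'confidence': 0.84} [ 0.6112 -0.2112  0.1777] [ 0.6112 -0.2112  0.175 ]
bin_hook {'xy': [375.8, 363.1], 'confidence': 0.82} [ 0.5402 -0.227   0.3716] [ 0.317  -0.2887  0.175 ]
rail_a_edge {'xy': [328.6, 106.1], 'confidence': 0.82} [ 0.6136 -0.2147  0.1774] [ 0.6136 -0.2148  0.175 ]
```

View pics/w1.png

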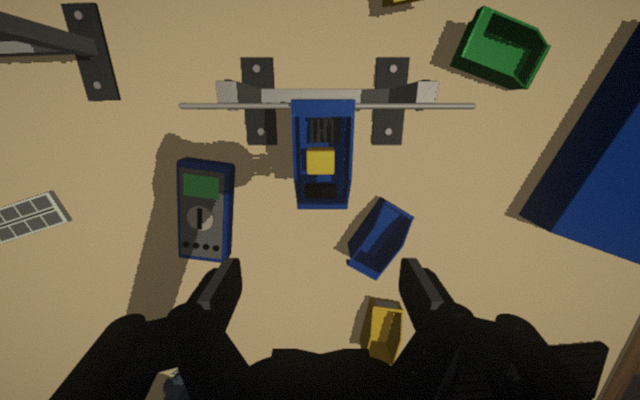

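The bin shows at (292–355, 98–208) with the heat sink, yellow block and capacitor inside. The rail edge runs along row 105 from 180 to 475. I'll measure the rims and the pitch.

```bash
python3 - <<'E'
from h import *
np.set_printoptions(precision=4,suppress=True)
dep=np.load("w1.npy");i=dict(np.load("w1i.npz"))
def cl(u0,u1,v0,v1):
    v,u=np.mgrid[v0:v1,u0:u1];K=i["K"];d=np.stack([(u-K[0,2])/K[0,0],-(v-K[1,2])/K[1,1],-np.ones(u.shape)],-1)
    return np.concatenate([i["position"]+(d@i["attitude"].T)*dep[v0:v1,u0:u1,None],u[...,None],v[...,None]],-1)[dep[v0:v1,u0:u1]>0]
P=cl(175,480,90,120);Q=P[(P[:,2]>.168)&(P[:,2]<.181)&((P[:,3]<285)|(P[:,3]>362))]
f=cv2.fitLine(Q[:,:2].astype(np.float32),cv2.DIST_HUBER,0,1e-4,1e-4).ravel();t=(Q[:,:2]-f[2:])@f[:2]
ang=np.arctan2(-f[0]*np.sign(f[1]),abs(f[1]))
print("rail",f,np.degrees(ang),f[2:]+f[:2]*t.min(),f[2:]+f[:2]*t.max(),np.median(Q[:,2]),np.percentile(Q[:,2],95))
P=cl(280,368,92,215);P=P[P[:,2]>.1]
# rim: highest z per x slice in bin axes
ax=np.array([np.cos(ang),np.sin(ang)]);ay=np.array([-ax[1],ax[0]])
c=np.array([.61,-.21]);X=(P[:,:2]-c)@ax;Y=(P[:,:2]-c)@ay
for a in np.arange(-.12,.02,.008):
    m=(X>=a)&(X<a+.008)
    if m.sum()>5: print("%.3f"%a,m.sum(),"y %.4f %.4f"%(Y[m].min(),Y[m].max()),"zmax %.4f"%np.percentile(P[m,2],97),"L/R rim z",[round(float(np.percentile(P[m&k,2],90)),4) if (m&k).sum()>2 else None for k in (Y<np.percentile(Y,3)+.003,Y>np.percentile(Y,97)-.003)])
top=P[:,2]>.168;print("rimY",np.percentile(Y[top],[0,2,98,100]), "X",X[top].min(),X[top].max(),"all X",X.min(),X.max())
for s in (-1,1):
    for xr in ((-.065,-.045),(-.03,-.01)):
        k=top&(X>xr[0])&(X<xr[1]); k&= (Y*s>np.max(Y[k]*s)-.004); print(s,xr,np.median(Y[k]),np.median(P[k,2]))
E
```

```text
rail [ 0.0435 -0.9991  0.6142 -0.2109] 2.4924903 [ 0.6085 -0.0807] [ 0.62   -0.3448] 0.17431323780910613 0.1757202426783145
-0.104 480 y -0.0260 0.0283 zmax 0.1471 L/R rim z [0.1465, 0.1464]
-0.096 353 y -0.0268 0.0290 zmax 0.1504 L/R rim z [0.1513, 0.1505]
-0.088 413 y -0.0270 0.0290 zmax 0.1574 L/R rim z [0.1583, 0.1579]
-0.080 426 y -0.0268 0.0290 zmax 0.1640 L/R rim z [0.1647, 0.1641]
-0.072 281 y -0.0269 0.0290 zmax 0.1710 L/R rim z [0.1705, 0.1705]
-0.064 425 y -0.0271 0.0289 zmax 0.1742 L/R rim z [0.1743, 0.1742]
-0.056 432 y -0.0269 0.0286 zmax 0.1747 L/R rim z [0.1746, 0.1746]
-0.048 459 y -0.0265 0.0289 zmax 0.1750 L/R rim z [0.1749, 0.1751]
-0.040 514 y -0.0272 0.0289 zmax 0.1758 L/R rim z [0.1757, 0.1758]
-0.032 473 y -0.0269 0.0286 zmax 0.1762 L/R rim z [0.1762, 0.1761]
-0.024 488 y -0.0270 0.0289 zmax 0.1767 L/R rim z [0.1768, 0.1767]
-0.016 517 y -0.0271 0.0288 zmax 0.1771 L/R rim z [0.177, 0.1772]
-0.008 474 y -0.0267 0.0284 zmax 0.1787 L/R rim z [0.1783, 0.178]
0.000 782 y -0.0391 0.0383 zmax 0.1791 L/R rim z [0.1781, 0.178]
0.008 128 y -0.0269 0.0286 zmax 0.1798 L/R rim z [0.1794, 0.1791]
rimY [-0.0391 -0.0343  0.0333  0.0383] X -0.06961514432134593 0.009228710928850557 all X -0.10358258669227349 0.009228710928850557
-1 (-0.065, -0.045) -0.02524842860928058 0.17396683939688407
-1 (-0.03, -0.01) -0.025149524432097198 0.17616591019469785
1 (-0.065, -0.045) 0.027195984390514877 0.173828457678585
1 (-0.03, -0.01) 0.02696971140873411 0.17621262894295286
```

```bash
python3 -m pendant '[{"dp":[18,1,10],"twist":[0,0,0]},{"dp":[19,0.5,20],"twist":[0,0,0]},{"dp":[0,0,35],"twist":[0,0,0]},{"dp":[0,0,35],"twist":[0,0,0]},{"dp":[0,0,30],"twist":[0,0,0]},{"dp":[0,0,18],"twist":[0,0,0]},{"dp":[0,0,8],"twist":[0,0,0]},{"dp":[0,0,2],"twist":[0,0,0]},{"dp":[0,0,0],"twist":[0,0,0]}]' 0
python3 -m pendant '[{"dp":[0,0,0],"twist":[0,0,0]},{"dp":[0,0,0],"twist":[0,0,0]},{"dp":[0,0,0],"twist":[0,0,0]},{"dp":[0,0,0],"twist":[0,0,0]},{"dp":[0,0,0],"twist":[0,0,0]},{"dp":[0,0,0],"twist":[0,0,0]},{"dp":[0,0,0],"twist":[0,0,0]},{"dp":[0,0,0],"twist":[0,0,0]}]' 0.25 35
```

```text
clock: 3.3
ee_pos: [0.5647, -0.2111, 0.3085]
tool_rot: [[0.999, 0.042, 0.001], [0.042, -0.999, -0.0], [0.001, 0.0, -1.0]]
force: [0.3, 0.1, 0.6]
gripper_width: 0.0855
grip_force: 0.0
clock: 4.1
ee_pos: [0.5642, -0.2109, 0.3076]
tool_rot: [[0.999, 0.042, -0.0], [0.042, -0.999, 0.0], [-0.0, -0.0, -1.0]]
force: [0.5, 0.3, -0.1]
gripper_width: 0.0639
grip_force: 0.0
```

```bash
python3 -m pendant '[{"dp":[0,0,0],"twist":[0,0,0]},{"dp":[0,0,0],"twist":[0,0,0]},{"dp":[0,0,0],"twist":[0,0,0]},{"dp":[0,0,0],"twist":[0,0,0]},{"dp":[0,0,0],"twist":[0,0,0]}]' 0.36 35
python3 -m pendant '[{"dp":[0,0,0],"twist":[0,0,0]},{"dp":[0,0,0],"twist":[0,0,0]},{"dp":[0,0,0],"twist":[0,0,0]},{"dp":[0,0,0],"twist":[0,0,0]},{"dp":[0,0,0],"twist":[0,0,0]}]' 0.7 35
```

```text
clock: 4.6
ee_pos: [0.5642, -0.2113, 0.3079]
tool_rot: [[0.999, 0.042, 0.0], [0.042, -0.999, -0.001], [0.0, 0.001, -1.0]]
force: [-0.7, -1.6, 2.2]
gripper_width: 0.0553
grip_force: 37.3
clock: 5.1
ee_pos: [0.5642, -0.2113, 0.3079]
tool_rot: [[0.999, 0.041, 0.0], [0.041, -0.999, -0.001], [0.0, 0.001, -1.0]]
force: [-1.6, -2.7, 2.7]
gripper_width: 0.0557
grip_force: 37.3
```

```bash
python3 -m pendant '[{"dp":[0,0,-2],"twist":[0,0,0]},{"dp":[0,0,-2],"twist":[0,0,0]},{"dp":[-2.8,0,-1.5],"twist":[0,0.02,0]},{"dp":[-2.8,0,-1.5],"twist":[0,0.02,0]},{"dp":[-2.8,0,-1.5],"twist":[0,0.019,0]},{"dp":[0,0,-3],"twist":[0,0,0]}]' 0.7 35
python3 -m pendant '[{"dp":[0,0,-4],"twist":[0,0,0]},{"dp":[0,0,-6],"twist":[0,0,0]},{"dp":[0,0,-8],"twist":[0,0,0]},{"dp":[0,0,-10],"twist":[0,0,0]},{"dp":[0,0,-10],"twist":[0,0,0]},{"dp":[0,0,-10],"twist":[0,0,0]},{"dp":[0,0,-4],"twist":[0,0,0]},{"dp":[0,0,0],"twist":[0,0,0]},{"dp":[0,0,0],"twist":[0,0,0]}]' 0.7 35
python3 - <<'E'
from h import *
np.set_printoptions(precision=4,suppress=True)
i=arm.camera_info("wrist");s=arm.read_state();print(s["ee_pos"],s["tool_rot"])
pic,dep=arm.read_camera("wrist");save("w2.png",pic);np.save("w2.npy",dep)
np.savez("w2i.npz",**{k:np.array(v) for k,v in i.items()},ee=s["ee_pos"],R=s["tool_rot"])
for l in ["bin_mid","bin_hook"]:
    for d in arm.landmark_of("wrist",l)[:3]: print(l,d,at_depth("wrist",d["xy"],dep,i))
E
```

```text
clock: 5.7
ee_pos: [0.5548, -0.2104, 0.3184]
tool_rot: [[0.997, 0.042, 0.058], [0.042, -0.999, 0.004], [0.058, -0.002, -0.998]]
force: [0.1, -0.5, -1.8]
gripper_width: 0.0557
grip_force: 39.9
clock: 6.6
ee_pos: [0.5523, -0.2113, 0.3707]
tool_rot: [[0.997, 0.042, 0.058], [0.042, -0.999, 0.003], [0.059, -0.0, -0.998]]
force: [-0.5, 0.3, -2.7]
gripper_width: 0.0557
grip_force: 40.0
[ 0.5523 -0.2113  0.3707] [[ 0.9974  0.0418  0.0585]
 [ 0.0418 -0.9991  0.0026]
 [ 0.0585 -0.0001 -0.9983]]
bin_mid {'xy': [543.3, 82.5], 'confidence': 0.94} [ 0.6967 -0.4597  0.003 ]
bin_mid {'xy': [187.0, 266.7], 'confidence': 0.4} [ 0.4642 -0.0503  0.0357]
bin_hook {'xy': [438.1, 13.7], 'confidence': 0.95} [ 0.7411 -0.3105  0.0555]
bin_hook {'xy': [515.1, 65.8], 'confidence': 0.82} [ 0.7015 -0.3911  0.0545]
bin_hook {'xy': [320.9, 205.1], 'confidence': 0.56} [ 0.6093 -0.209   0.2416]
```

View pics/w2.png

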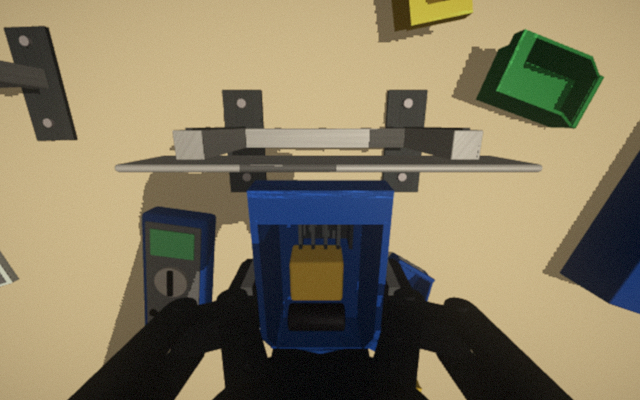

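Bin is clear of the rail at (250–393, 185–350), all three parts inside. I'll measure its pitch and the hook relative to the tool.

```bash
cat >> h.py <<'E'
def cl(dep,i,u0,u1,v0,v1):
    v,u=np.mgrid[v0:v1,u0:u1];K=np.array(i["K"]);d=np.stack([(u-K[0,2])/K[0,0],-(v-K[1,2])/K[1,1],-np.ones(u.shape)],-1)
    D=dep[v0:v1,u0:u1]
    return np.concatenate([np.array(i["position"])+(d@np.array(i["attitude"]).T)*D[...,None],u[...,None],v[...,None]],-1)[D>0]
E
python3 - <<'E'
from h import *
np.set_printoptions(precision=4,suppress=True)
dep=np.load("w2.npy");i=dict(np.load("w2i.npz"))
ang=np.arctan2(i["R"][1,0],i["R"][0,0]);ax=np.array([np.cos(ang),np.sin(ang)]);ay=np.array([-ax[1],ax[0]]);print(np.degrees(ang))
P=cl(dep,i,240,400,178,330);P=P[P[:,2]>.19]
X=(P[:,:2]-i["ee"][:2])@ax;Y=(P[:,:2]-i["ee"][:2])@ay
for a in np.arange(0,.08,.006):
    m=(X>=a)&(X<a+.006)
    if m.sum()>5: print("%.3f"%a,m.sum(),"y %.4f %.4f"%(Y[m].min(),Y[m].max()),"zmax-ee %.4f"%(np.percentile(P[m,2],95)-i["ee"][2]),[round(float(np.median(P[m&k,2])-i["ee"][2]),4) if (m&k).sum()>2 else None for k in (Y<-.024,Y>.026)])
k=(P[:,2]-i["ee"][2]>-.135);c=np.abs(Y)<.02
print("rear X by y:",[X[k&(abs(Y-y)<.002)].max() for y in (-.024,-.012,0,.012,.024)])
q=k&(X>.052);A=np.c_[X[q],Y[q],np.ones(q.sum())];print("flange plane dz/dx,dz/dy",np.linalg.lstsq(A,P[q,2],rcond=None)[0],q.sum(),X[q].min())
E
```

```text
2.396991937797783
0.000 1031 y -0.0288 0.0302 zmax-ee -0.1327 [-0.141, -0.1333]
0.006 1135 y -0.0291 0.0303 zmax-ee -0.1314 [-0.1372, -0.1323]
0.012 2096 y -0.0405 0.0420 zmax-ee -0.1309 [-0.1435, -0.1327]
0.018 1944 y -0.0403 0.0407 zmax-ee -0.1111 [-0.1322, -0.1312]
0.024 1311 y -0.0276 0.0287 zmax-ee -0.1009 [-0.1384, -0.1314]
0.030 857 y -0.0276 0.0286 zmax-ee -0.1307 [-0.1396, -0.1312]
0.036 499 y -0.0274 0.0286 zmax-ee -0.1301 [-0.1347, -0.1306]
0.042 366 y -0.0276 0.0287 zmax-ee -0.1294 [-0.1306, -0.1301]
0.048 1608 y -0.0275 0.0285 zmax-ee -0.1287 [-0.1297, -0.1295]
0.054 2106 y -0.0274 0.0286 zmax-ee -0.1281 [-0.129, -0.1291]
0.060 2613 y -0.0275 0.0288 zmax-ee -0.1280 [-0.1299, -0.1299]
rear X by y: [np.float64(0.06397591724918134), np.float64(0.06409519507799963), np.float64(0.0639114996595767), np.float64(0.06409056341272397), np.float64(0.06392367416077381)]
flange plane dz/dx,dz/dy [-0.0995 -0.0007  0.2471] 4645 0.05200294034453301
```

```bash
python3 - <<'E'
from h import *
np.set_printoptions(precision=4,suppress=True)
i=arm.camera_info("side");pic,dep=arm.read_camera("side");p2,d2=arm.read_camera("top")
np.save("s2.npy",dep);np.save("t2.npy",d2)
for l in ["bin_mid","bin_hook"]:
    for d in arm.landmark_of("side",l)[:3]: print(l,d,at_depth("side",d["xy"],dep,i))
cv2.imwrite("pics/s2.png",cv2.resize(pic[130:240,280:420,::-1],None,fx=5,fy=5,interpolation=cv2.INTER_CUBIC))
E
```

```text
bin_mid {'xy': [350.9, 184.4], 'confidence': 0.92} [ 0.5474 -0.2414  0.2291]
bin_mid {'xy': [449.5, 249.9], 'confidence': 0.79} [ 0.8134 -0.2694  0.0095]
bin_mid {'xy': [223.7, 301.4], 'confidence': 0.73} [ 0.2318 -0.3653  0.0531]
bin_hook {'xy': [194.6, 296.3], 'confidence': 0.93} [ 0.1704 -0.3374  0.0555]
bin_hook {'xy': [438.3, 252.6], 'confidence': 0.86} [ 0.7463 -0.3272  0.0578]
bin_hook {'xy': [373.3, 171.9], 'confidence': 0.61} [ 0.6088 -0.219   0.2424]
```

View pics/s2.png

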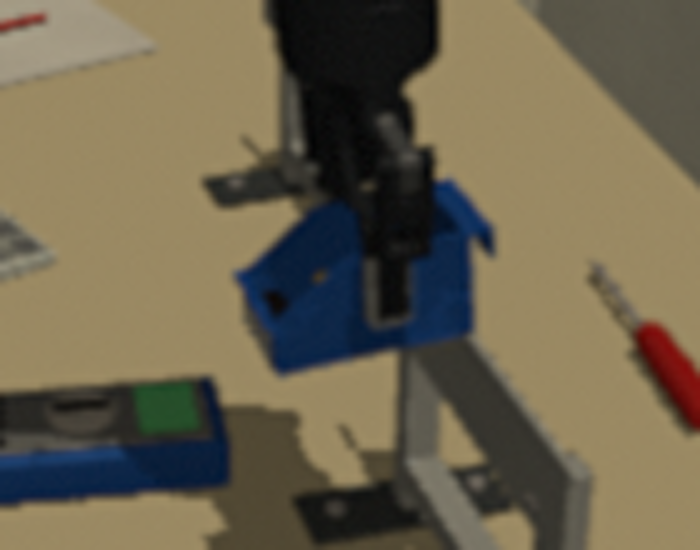

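The crop shows the bin hanging clear of rail A in the gripper, its lower edge from crop (280,372) to (470,330). I'll work out the pitch from that edge.

```bash
python3 - <<'E'
from h import *
np.set_printoptions(precision=4,suppress=True)
i=arm.camera_info("side");s=arm.read_state();R=np.array(s["tool_rot"]);ee=np.array(s["ee_pos"]);print(s["clock"],ee,R[:,0])
ang=np.arctan2(R[1,0],R[0,0]);ax=np.array([np.cos(ang),np.sin(ang)]);ay=np.array([-ax[1],ax[0],0])
q=ee-.0278*ay
def hit(uv):
    p,d=ray("side",uv,i);return p+d*((q-p)@ay)/(d@ay)
for nm in ["s2.npy"]:
  a=hit((280+280/5,130+372/5));b=hit((280+470/5,130+330/5));c=hit((280+452/5,130+182/5));f=hit((280+240/5,130+278/5))
  for n,u in zip("front-bot back-bot back-top front-top".split(),(a,b,c,f)): print(n,(u-ee)[:2]@ax,u[2]-ee[2])
  print("pitch bottom",np.degrees(np.arctan2(b[2]-a[2],(b-a)[:2]@ax)))
# depth-based: side wall plane z vs x lowest edge
dep=np.load("s2.npy");P=cl(dep,i,325,382,160,215)
Y=(P[:,:2]-ee[:2])@ay[:2];X=(P[:,:2]-ee[:2])@ax
m=(abs(Y+.0278)<.006)&(P[:,2]>.185)&(P[:,2]<.25)
xs=[];zs=[]
for a in np.arange(-.05,.06,.008):
    k=m&(X>=a)&(X<a+.008)
    if k.sum()>3: xs.append(a+.004);zs.append(P[k,2].min()-ee[2]);print("%.3f %d zmin %.4f zmax %.4f"%(a,k.sum(),zs[-1],P[k,2].max()-ee[2]))
E
```

```text
6.95 [ 0.5524 -0.2113  0.3705] [0.9974 0.0418 0.0583]
front-bot -0.04171525402099479 -0.19067778632052762
back-bot 0.05351575393046795 -0.18393936562434682
back-top 0.04076767129156805 -0.10285054502242968
front-top -0.060729164755557445 -0.13677620556545655
pitch bottom 4.047428014945357
-0.050 24 zmin -0.1843 zmax -0.1603
-0.042 40 zmin -0.1844 zmax -0.1546
-0.034 46 zmin -0.1854 zmax -0.1476
-0.026 49 zmin -0.1853 zmax -0.1412
-0.018 68 zmin -0.1851 zmax -0.1346
-0.010 70 zmin -0.1846 zmax -0.1207
-0.002 19 zmin -0.1854 zmax -0.1393
0.006 13 zmin -0.1851 zmax -0.1724
0.014 18 zmin -0.1847 zmax -0.1410
0.022 56 zmin -0.1848 zmax -0.1406
0.030 65 zmin -0.1848 zmax -0.1305
0.038 71 zmin -0.1852 zmax -0.1296
0.046 53 zmin -0.1838 zmax -0.1279
0.054 17 zmin -0.1435 zmax -0.1275
```

```bash
python3 - <<'E'
from h import *
np.set_printoptions(precision=4,suppress=True)
def side(depf,q,ax,ay,lo,hi,zr,u):
    i=arm.camera_info("side");P=cl(np.load(depf),i,*u);Y=(P[:,:2]-q[:2])@ay;X=(P[:,:2]-q[:2])@ax
    m=(abs(Y+.0278)<.008)&(P[:,2]>zr[0])&(P[:,2]<zr[1]);xs=[];zs=[]
    for a in np.arange(lo,hi,.005):
        k=m&(X>=a)&(X<a+.005)
        if k.sum()>3: xs.append(a+.0025);zs.append(P[k,2].min())
    xs,zs=np.array(xs),np.array(zs);print(zs)
    f=np.polyfit(xs,zs,1);r=zs-np.polyval(f,xs);k=abs(r)<1.5*r.std()+1e-4;f=np.polyfit(xs[k],zs[k],1);print(depf,"pitch",np.degrees(np.arctan(f[0])),len(xs),k.sum())
s=arm.read_state();R=np.array(s["tool_rot"]);ee=np.array(s["ee_pos"])
ax=R[:2,0]/np.hypot(*R[:2,0]);ay=np.array([-ax[1],ax[0]])
side("s2.npy",ee,ax,ay,-.035,.045,(.165,.25),(325,385,160,220))
side("side0.npy",np.array([.564,-.211]),ax,ay,-.045,.035,(.1,.2),(325,385,180,240))
dep=np.load("w2.npy");i=dict(np.load("w2i.npz"))
P=cl(dep,i,240,400,178,335);X=(P[:,:2]-ee[:2])@ax;Y=(P[:,:2]-ee[:2])@ay
for n,k in (("-y",(Y<-.0245)&(Y>-.029)),("+y",(Y>.0255)&(Y<.030))):
    xs=[];zs=[]
    for a in np.arange(.026,.056,.003):
        m=k&(X>=a)&(X<a+.003)&(P[:,2]-ee[2]<-.12)&(P[:,2]-ee[2]>-.14)
        if m.sum()>4: xs.append(a);zs.append(np.percentile(P[m,2],80)-ee[2])
    print(n,np.array(zs),np.degrees(np.polyfit(xs,zs,1)[0]))
E
```

```text
[0.1791 0.1803 0.1809 0.1819 0.1813 0.1835 0.183  0.1804 0.1835 0.1824
 0.1837 0.1847 0.1857 0.185  0.1862 0.1853]
s2.npy pitch 4.720705488364709 16 14
[0.1188 0.1185 0.1193 0.1199 0.1187 0.12   0.1184 0.1224 0.1202 0.12
 0.1211 0.1207 0.1229 0.122  0.122  0.1226]
side0.npy pitch 2.9955085242214126 16 14
-y [-0.1311 -0.1306 -0.1306 -0.1303 -0.13   -0.1297 -0.1295 -0.1293 -0.1289
 -0.1284] 5.357894073093478
+y [-0.131  -0.1309 -0.1304 -0.1305 -0.13   -0.1297 -0.1295 -0.1292 -0.129
 -0.1287] 5.045430041507585
```

The bin turned in the pads while coming off the hook and is now about 5° nose-down. I'll firm the grip, level it, rise and cross over to short of rail B.

```bash
python3 -m pendant '[{"dp":[0,0,-2],"twist":[0,0,0]},{"dp":[0,0,-4],"twist":[0,0,0]},{"dp":[-3.2,0,-6],"twist":[0,0.021,0]},{"dp":[-3.2,0,-8],"twist":[0,0.021,0]},{"dp":[-3.2,0,-8],"twist":[0,0.021,0]},{"dp":[-3.2,0,-6],"twist":[0,0.021,0]},{"dp":[0,0,-4],"twist":[0,0,0]},{"dp":[0,0,0],"twist":[0,0,0]}]' 0.7 55
python3 -m pendant '[{"dp":[0,-5,0],"twist":[0,0,0]},{"dp":[1,-15,0],"twist":[0,0,0]},{"dp":[1,-25,0],"twist":[0,0,0]},{"dp":[1,-32,0],"twist":[0,0,0]},{"dp":[2,-35,0],"twist":[0,0,0]},{"dp":[2,-35,0],"twist":[0,0,0]},{"dp":[2,-35,0],"twist":[0,0,0]},{"dp":[2,-35,0],"twist":[0,0,0]},{"dp":[2,-35,0],"twist":[0,0,0]},{"dp":[2,-35,0],"twist":[0,0,0]}]'
python3 -m pendant '[{"dp":[2,-35,0],"twist":[0,0,-0.005]},{"dp":[2,-35,0],"twist":[0,0,-0.005]},{"dp":[1,-28,0],"twist":[0,0,-0.006]},{"dp":[1,-20,0],"twist":[0,0,-0.006]},{"dp":[0,-12,0],"twist":[0,0,-0.006]},{"dp":[0,-5,0],"twist":[0,0,0]},{"dp":[0,0,0],"twist":[0,0,0]},{"dp":[0,0,0],"twist":[0,0,0]}]'
cat > look.py <<'E'
from h import *
import sys
np.set_printoptions(precision=4,suppress=True)
n=sys.argv[1]
i=arm.camera_info("wrist");s=arm.read_state();print(s["clock"],np.array(s["ee_pos"]),np.array(s["tool_rot"]))
pic,dep=arm.read_camera("wrist");save(n+".png",pic);np.save(n+".npy",dep)
np.savez(n+"i.npz",**{k:np.array(v) for k,v in i.items()},ee=s["ee_pos"],R=s["tool_rot"])
E
python3 look.py w3
```

```text
clock: 7.75
ee_pos: [0.5362, -0.2123, 0.4087]
tool_rot: [[0.989, 0.041, 0.144], [0.041, -0.999, 0.005], [0.144, 0.001, -0.99]]
force: [1.1, 0.3, -1.9]
gripper_width: 0.0555
grip_force: 60.5
clock: 8.75
ee_pos: [0.5382, 0.0785, 0.4094]
tool_rot: [[0.989, 0.044, 0.142], [0.043, -0.999, 0.007], [0.142, -0.001, -0.99]]
force: [1.2, 0.1, -2.9]
gripper_width: 0.0557
grip_force: 60.5
clock: 9.55
ee_pos: [0.5385, 0.209, 0.4101]
tool_rot: [[0.988, 0.067, 0.142], [0.068, -0.998, 0.004], [0.142, 0.005, -0.99]]
force: [0.1, -0.3, -1.6]
gripper_width: 0.0553
grip_force: 60.5
9.55 [0.5385 0.209  0.4101] [[ 0.9876  0.0675  0.1419]
 [ 0.0675 -0.9977  0.0044]
 [ 0.1419  0.0052 -0.9899]]
```

View pics/w3.png

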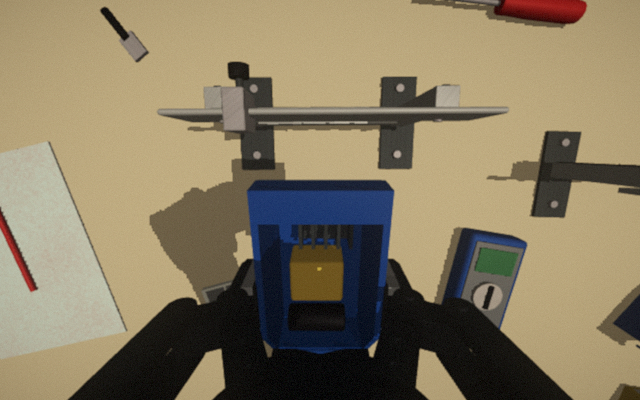

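The stop is at (222–246, 87–132) on rail B's edge, which runs (158,112)–(508,110). The bin sits exactly as before in the grip, so it hasn't slipped. Measuring the rail, the stop and the hook.

```bash
cat > meas.py <<'E'
from h import *
import sys
np.set_printoptions(precision=4,suppress=True)
n=sys.argv[1];u=[int(x) for x in sys.argv[2:6]];us=[int(x) for x in sys.argv[6:8]]  # rail box, stop cols
dep=np.load(n+".npy");i=dict(np.load(n+"i.npz"));ee=i["ee"];R=i["R"]
P=cl(dep,i,*u);Q=P[(P[:,2]>.170)&(P[:,2]<.179)&((P[:,3]<us[0]-6)|(P[:,3]>us[1]+6))]
f=cv2.fitLine(Q[:,:2].astype(np.float32),cv2.DIST_HUBER,0,1e-4,1e-4).ravel()[[0,1,2,3]];f[:2]*=np.sign(f[1])
t=(Q[:,:2]-f[2:])@f[:2];r=(Q[:,:2]-f[2:])@np.array([f[1],-f[0]])
c=f[2:]+f[:2]*(t.min()+t.max())/2
print("rail dir",f[:2],"yaw",np.degrees(np.arctan2(-f[0],f[1])),"centre",c,"len",np.ptp(t),"resid",r.std(),"z",np.percentile(Q[:,2],[50,95]))
S=P[(P[:,2]>.1815)&(P[:,2]<.2)];ts=(S[:,:2]-c)@f[:2];print("stop along",np.percentile(ts,[1,50,99]),len(S))
ax=R[:2,0]/np.hypot(*R[:2,0]);ay=np.array([-ax[1],ax[0]]);print("tool yaw",np.degrees(np.arctan2(ax[1],ax[0])))
B=cl(dep,i,240,400,178,335);X=(B[:,:2]-ee[:2])@ax;Y=(B[:,:2]-ee[:2])@ay;Z=B[:,2]-ee[2]
for nn,k in (("-y",(Y<-.0245)&(Y>-.0295)),("+y",(Y>.0255)&(Y<.0305))):
    k=k&(Z<-.115)&(Z>-.15);xs=[];zs=[]
    for a in np.arange(X[k].max()-.035,X[k].max()-.012,.003):
        m=k&(X>=a)&(X<a+.003)
        if m.sum()>4: xs.append(a);zs.append(np.percentile(B[m,2],80)-ee[2])
    print(nn,np.array(zs),"rim pitch",np.degrees(np.polyfit(xs,zs,1)[0]))
k=(Z>-.14)&(Z<-.1)&(abs(Y)<.025);rear=np.percentile(X[k],99.7);kk=k&(X>rear-.012)
zt=np.median(Z[kk&(X>rear-.010)]);ys=Y[(X>rear-.012)&(Z>-.14)]
hook=ee[:2]+ax*(rear-.007)+ay*(ys.min()+ys.max())/2;hz=ee[2]+zt-.003
print("rear X",rear,"flange top Z",[np.percentile(Z[kk&(abs(X-rear+a)<.001)],50) for a in (.002,.005,.008,.011)],"Y",ys.min(),ys.max())
print("hook",hook,hz,"along",(hook-c)@f[:2],"across(+=beyond)",(hook-c)@np.array([f[1],-f[0]]),"above edge",hz-.175)
E
python3 meas.py w3 150 515 70 140 215 250
```

```text
rail dir [-0.0734  0.9973] yaw 4.209504 centre [0.6567 0.2066] len 0.26375761101370043 resid 0.0014794938050306438 z [0.1744 0.1757]
stop along [0.0633 0.0705 0.0788] 1067
tool yaw 3.9111917281202926
-y [-0.128  -0.1276 -0.1271 -0.1266 -0.126  -0.1253 -0.1245 -0.1239] rim pitch 11.379763413346849
+y [-0.1281 -0.1277 -0.1268 -0.1268 -0.1258 -0.1253 -0.1249 -0.1246] rim pitch 9.860862690458228
rear X 0.07608658330450087 flange top Z [np.float64(-0.12566780093508875), np.float64(-0.1235016833144788), np.float64(-0.12394576010000632), np.float64(-0.12445970847397592)] Y -0.028479363751546312 0.027909167687160185
hook [0.6075 0.2135] 0.2830357207582889 along 0.010482719020217496 across(+=beyond) -0.048611933634917885 above edge 0.10803572075828893
```

The measured back-up slope shows I levelled the wrong way: +x is the back, so nose-down means tool x points up. I'll reverse it by about 10.5°.

```bash
python3 -m pendant '[{"dp":[3,0,0],"twist":[0,-0.018,0]},{"dp":[5.5,0,0],"twist":[0,-0.036,0]},{"dp":[5.5,0,0],"twist":[0,-0.036,0]},{"dp":[5.5,0,0],"twist":[0,-0.036,-0.005]},{"dp":[5.5,0,0],"twist":[0,-0.036,0]},{"dp":[3,0,0],"twist":[0,-0.021,0]},{"dp":[0,0,0],"twist":[0,0,0]},{"dp":[0,0,0],"twist":[0,0,0]}]'
python3 look.py w4; python3 meas.py w4 100 560 60 178 215 250
python3 - <<'E'
from h import *
d=np.load("w4.npy");i=dict(np.load("w4i.npz"));P=cl(d,i,100,560,60,185);S=P[(P[:,2]>.181)&(P[:,2]<.2)]
print(S[:,3:].min(0),S[:,3:].max(0))
E
```

```text
clock: 10.4
ee_pos: [0.5662, 0.2121, 0.4122]
tool_rot: [[0.996, 0.074, -0.04], [0.074, -0.997, -0.007], [-0.04, 0.004, -0.999]]
force: [-0.6, -0.3, -1.3]
gripper_width: 0.0554
grip_force: 60.5
10.4 [0.5662 0.2121 0.4122] [[ 0.9965  0.0738 -0.0396]
 [ 0.0736 -0.9973 -0.0071]
 [-0.0401  0.0042 -0.9992]]
rail dir [-0.0739  0.9973] yaw 4.2362304 centre [0.6572 0.2068] len 0.26454585008459336 resid 0.0014304514003812485 z [0.1744 0.1757]
stop along [0.0631 0.0703 0.0787] 1323
tool yaw 4.223924033158652
-y [-0.1335 -0.1334 -0.1336 -0.1335 -0.1336 -0.1334 -0.1333 -0.1335] rim pitch 0.161553395487556
+y [-0.1333 -0.1335 -0.1332 -0.1334 -0.1334 -0.1335 -0.1335 -0.1337] rim pitch -0.8268330232499453
rear X 0.050661984502797165 flange top Z [np.float64(-0.13416507871721572), np.float64(-0.13413566259042253), np.float64(-0.1340706328139532), np.float64(-0.13398908023386438)] Y -0.028289712722662615 0.02802221879009628
hook [0.6098 0.2151] 0.2749829904714352 along 0.011816909694341486 across(+=beyond) -0.046679772652562755 above edge 0.09998299047143522
[211.  60.] [242. 109.]
```

Level to within about 1°, and yaw matches the rail. Next I'll go over the strip and down to just above it, then look again.

```bash
python3 -m pendant '[{"dp":[4,0,0],"twist":[0,0,0]},{"dp":[10,0,0],"twist":[0,0,0]},{"dp":[14,0,2],"twist":[0,0,0]},{"dp":[12,0,6],"twist":[0,0,0]},{"dp":[6.5,0,12],"twist":[0,0,0]},{"dp":[3.2,0,16],"twist":[0,0,0]},{"dp":[0,0,16],"twist":[0,0,0]},{"dp":[0,0,12],"twist":[0,0,0]},{"dp":[0,0,7],"twist":[0,0,0]},{"dp":[0,0,3],"twist":[0,0,0]}]'
python3 -m pendant '[{"dp":[0,0,0],"twist":[0,0,0]},{"dp":[0,0,0],"twist":[0,0,0]}]' >/dev/null
python3 look.py w5; python3 meas.py w5 60 580 120 235 120 205
```

```text
clock: 11.45
ee_pos: [0.6119, 0.2155, 0.3349]
tool_rot: [[0.996, 0.075, -0.042], [0.075, -0.997, -0.008], [-0.042, 0.005, -0.999]]
force: [0.2, -0.4, -1.5]
gripper_width: 0.055
grip_force: 60.5
11.65 [0.6129 0.2158 0.3373] [[ 0.9965  0.0746 -0.0381]
 [ 0.0744 -0.9972 -0.0066]
 [-0.0385  0.0037 -0.9993]]
rail dir [-0.0777  0.997 ] yaw 4.4571333 centre [0.6575 0.2144] len 0.24758358800478908 resid 0.0044622332774600145 z [0.1742 0.1758]
stop along [-0.0215  0.0579  0.071 ] 3857
tool yaw 4.269335572528304
-y [-0.1333 -0.1333 -0.1334 -0.1334 -0.1337 -0.1334 -0.1332 -0.1334] rim pitch -0.15580264136262456
+y [-0.1334 -0.1335 -0.1334 -0.1336 -0.1335 -0.1335 -0.1337 -0.1338] rim pitch -0.7305133323871416
rear X 0.05078745448386307 flange top Z [np.float64(-0.1341535348044045), np.float64(-0.1341095709475531), np.float64(-0.13398948412795003), np.float64(-0.13399044006208116)] Y -0.028190891357425727 0.028111838030753955
hook [0.6566 0.2191] 0.20010574252126356 along 0.004678152804782364 across(+=beyond) -0.0006157880154137575 above edge 0.025105742521263574
```

View pics/w5.png

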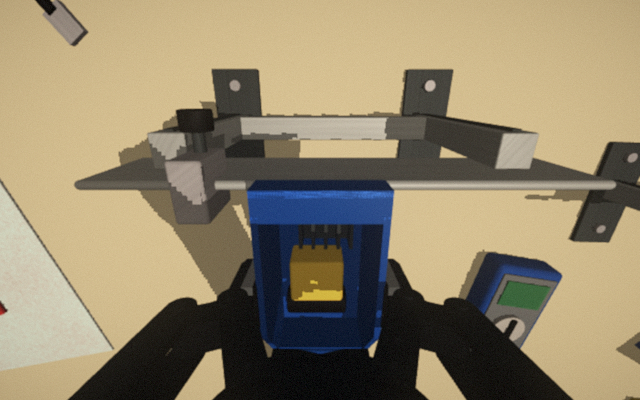

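The hook at (250–392, 182–222) is over the strip's edge (row 185), with the stop at (168–222, 150–222) to its left and a gap between them. I'll refine the across-offset with the edge strip only.

```bash
python3 - <<'E'
from h import *
np.set_printoptions(precision=4,suppress=True)
d=np.load("w5.npy");i=dict(np.load("w5i.npz"));hook=np.array([.6566,.2191])
L=[]
for u in (90,120,150,232,240,405,430,460,490,520,550,580):
    P=cl(d,i,u-4,u+5,172,196);P=P[(P[:,2]>.1725)&(P[:,2]<.178)]
    if len(P)>3:
        L.append([u,P[:,4].min(),P[:,4].max(),P[:,0].mean(),P[:,1].mean(),P[:,0].min(),P[:,0].max()]);print(np.array(L[-1]))
L=np.array(L);f=np.polyfit(L[:,4],(L[:,5]+L[:,6])/2,1);g=np.polyfit(L[:,4],L[:,3],1)
print(f,np.degrees(np.arctan(-f[0])),"rail x at hook y: mid",np.polyval(f,hook[1]),"mean",np.polyval(g,hook[1]),"hook x",hook[0])
E
```

```text
[ 90.     179.     189.       0.6482   0.3297   0.6453   0.6508]
[120.     179.     189.       0.6493   0.3154   0.6463   0.6516]
[150.     179.     189.       0.6503   0.3008   0.6474   0.6527]
[232.     179.     189.       0.6532   0.2612   0.6502   0.6558]
[240.     179.     189.       0.6535   0.2574   0.6506   0.6557]
[405.     178.     188.       0.6598   0.1777   0.6575   0.6621]
[430.     179.     188.       0.6606   0.1656   0.6582   0.6626]
[460.     179.     188.       0.6617   0.1509   0.6593   0.6639]
[490.     179.     188.       0.6628   0.1363   0.6603   0.665 ]
[520.     179.     188.       0.6638   0.1218   0.6614   0.666 ]
[550.     179.     188.       0.6649   0.1072   0.6624   0.6671]
[580.     179.     188.       0.666    0.0927   0.6637   0.6681]
[-0.0763  0.673 ] 4.364574334859711 rail x at hook y: mid 0.6563084160883724 mean 0.6565049443851929 hook x 0.6566
```

Hook and rail centre agree to 0.3 mm. Lowering, checking force.

```bash
python3 -m pendant '[{"dp":[0.1,0,3],"twist":[0,0,0]},{"dp":[0.1,0,3],"twist":[0,0,0]},{"dp":[0.1,0,3],"twist":[0,0,0]},{"dp":[0.1,0,3],"twist":[0,0,0]},{"dp":[0,0,0],"twist":[0,0,0]}]'
python3 -m pendant '[{"dp":[0.1,0,3],"twist":[0,0,0]},{"dp":[0.1,0,3],"twist":[0,0,0]},{"dp":[0.1,0,3],"twist":[0,0,0]},{"dp":[0,0,0],"twist":[0,0,0]}]'
```

```text
clock: 12.2
ee_pos: [0.6123, 0.2154, 0.3236]
tool_rot: [[0.996, 0.075, -0.041], [0.074, -0.997, -0.008], [-0.041, 0.005, -0.999]]
force: [-0.2, 0.2, -2.9]
gripper_width: 0.0555
grip_force: 60.6
clock: 12.6
ee_pos: [0.6123, 0.2153, 0.3147]
tool_rot: [[0.996, 0.074, -0.041], [0.074, -0.997, -0.008], [-0.041, 0.005, -0.999]]
force: [0.4, 0.3, -2.2]
gripper_width: 0.0553
grip_force: 60.6
```

```bash
for k in 1; do :; done
python3 -m pendant '[{"dp":[0,0,1],"twist":[0,0,0]},{"dp":[0,0,0],"twist":[0,0,0]}]' | grep -E "ee_pos|force"
python3 -m pendant '[{"dp":[0,0,0.7],"twist":[0,0,0]},{"dp":[0,0,0],"twist":[0,0,0]}]' | grep -E "ee_pos|force"
python3 -m pendant '[{"dp":[0,0,0.5],"twist":[0,0,0]},{"dp":[0,0,0],"twist":[0,0,0]}]' | grep -E "ee_pos|force"
```

```text
ee_pos: [0.6125, 0.2155, 0.3143]
force: [0.2, 0.3, -2.3]
grip_force: 60.5
ee_pos: [0.6125, 0.2155, 0.3138]
force: [0.1, 0.6, -2.4]
grip_force: 60.6
ee_pos: [0.6125, 0.2155, 0.3132]
force: [-0.2, 0.4, -2.3]
grip_force: 60.5
```

```bash

python3 -m pendant '[{"dp":[0,0,0.6],"twist":[0,0,0]},{"dp":[0,0,0],"twist":[0,0,0]}]' | grep -E "ee_pos|force:"
python3 -m pendant '[{"dp":[0,0,0.6],"twist":[0,0,0]},{"dp":[0,0,0],"twist":[0,0,0]}]' | grep -E "ee_pos|force:"
```

```text
ee_pos: [0.6124, 0.2154, 0.3125]
force: [0.4, 1.0, -2.4]
grip_force: 60.6
ee_pos: [0.6124, 0.2155, 0.3121]
force: [0.2, 0.1, -1.4]
grip_force: 60.8
```

```bash

python3 -m pendant '[{"dp":[0,0,0.4],"twist":[0,0,0]},{"dp":[0,0,0],"twist":[0,0,0]}]' | grep -E "ee_pos|force:"
python3 -m pendant '[{"dp":[0,0,0.4],"twist":[0,0,0]},{"dp":[0,0,0],"twist":[0,0,0]}]' | grep -E "ee_pos|force:"
```

```text
ee_pos: [0.6124, 0.2155, 0.312]
force: [-0.6, 0.5, 0.2]
grip_force: 60.9
ee_pos: [0.6125, 0.2155, 0.3118]
force: [-1.6, 0.2, 1.1]
grip_force: 61.2
```

Seated on the edge. Checking the gap to the stop.

```bash
python3 look.py w6; python3 - <<'E'
from h import *
np.set_printoptions(precision=4,suppress=True)
d=np.load("w6.npy");i=dict(np.load("w6i.npz"));ee=i["ee"];R=i["R"]
ay=-R[:2,1]/np.hypot(*R[:2,1]);
P=cl(d,i,60,248,100,260);S=P[(P[:,2]>.1815)&(P[:,2]<.190)];a=(S[:,:2]-ee[:2])@ay
a=a[a>.03]
print("stop Y rel tool",np.percentile(a,[0,1,5,50,99]),len(a),"px",S[:,3].min(),S[:,3].max(), "bin side .0281")
E
```

```text
14.0 [0.6125 0.2155 0.3118] [[ 0.9965  0.0744 -0.0392]
 [ 0.0742 -0.9972 -0.0071]
 [-0.0396  0.0042 -0.9992]]
stop Y rel tool [0.0499 0.0507 0.051  0.0574 0.0666] 4024 px 124.0 189.0 bin side .0281
```

```bash

python3 -m pendant '[{"dp":[0,-1.5,0],"twist":[0,0,0]},{"dp":[0,-1.5,0],"twist":[0,0,0]},{"dp":[0,-1.5,0],"twist":[0,0,0]},{"dp":[0,-1.5,0],"twist":[0,0,0]},{"dp":[0,0,0],"twist":[0,0,0]}]'
```

```text
clock: 14.55
ee_pos: [0.6126, 0.2215, 0.3117]
tool_rot: [[0.997, 0.074, -0.038], [0.074, -0.997, -0.007], [-0.038, 0.004, -0.999]]
force: [1.5, -2.6, 3.4]
gripper_width: 0.0553
grip_force: 61.3
```

```bash

python3 -m pendant '[{"dp":[0,-1.5,-0.2],"twist":[0,0,0]},{"dp":[0,-1.5,0],"twist":[0,0,0]},{"dp":[0,-1.5,0],"twist":[0,0,0]},{"dp":[0,-1.5,0],"twist":[0,0,0]},{"dp":[0,-1.5,0],"twist":[0,0,0]},{"dp":[0,-1.5,0],"twist":[0,0,0]},{"dp":[0,-1.5,0],"twist":[0,0,0]},{"dp":[0,0,0],"twist":[0,0,0]}]' | grep -E "ee_pos|force:"
python3 -m pendant '[{"dp":[0,-1,0],"twist":[0,0,0]},{"dp":[0,-1,0],"twist":[0,0,0]},{"dp":[0,-1,0],"twist":[0,0,0]},{"dp":[0,0,0],"twist":[0,0,0]}]' | grep -E "ee_pos|force:"
```

```text
ee_pos: [0.6112, 0.2322, 0.3117]
force: [0.0, -3.5, 4.4]
grip_force: 61.6
ee_pos: [0.6111, 0.2349, 0.3117]
force: [0.3, -3.2, 5.5]
grip_force: 61.7
```

```bash

python3 -m pendant '[{"dp":[0,-0.7,-0.3],"twist":[0,0,0]},{"dp":[0,-0.5,0],"twist":[0,0,0]},{"dp":[0,0,0],"twist":[0,0,0]}]' | grep -E "ee_pos|force:"
python3 -m pendant '[{"dp":[0,-0.6,0],"twist":[0,0,0]},{"dp":[0,0,0],"twist":[0,0,0]}]' | grep -E "ee_pos|force:"
python3 -m pendant '[{"dp":[0,-0.6,0],"twist":[0,0,0]},{"dp":[0,0,0],"twist":[0,0,0]}]' | grep -E "ee_pos|force:"
```

```text
ee_pos: [0.6109, 0.2362, 0.3117]
force: [0.8, -3.9, 5.1]
grip_force: 61.6
ee_pos: [0.6109, 0.2366, 0.3118]
force: [0.3, -4.1, 5.3]
grip_force: 61.6
ee_pos: [0.6108, 0.2372, 0.3118]
force: [0.2, -3.9, 5.1]
grip_force: 61.6
```

```bash

python3 -m pendant '[{"dp":[0,-0.6,-0.2],"twist":[0,0,0]},{"dp":[0,0,0],"twist":[0,0,0]}]' | grep -E "ee_pos|force:"
python3 -m pendant '[{"dp":[0,-0.5,0],"twist":[0,0,0]},{"dp":[0,0,0],"twist":[0,0,0]}]' | grep -E "ee_pos|force:"
python3 -m pendant '[{"dp":[0,-0.5,0],"twist":[0,0,0]},{"dp":[0,0,0],"twist":[0,0,0]}]' | grep -E "ee_pos|force:"
```

```text
ee_pos: [0.6107, 0.2381, 0.3118]
force: [0.6, -2.6, 5.3]
grip_force: 61.6
ee_pos: [0.6106, 0.2385, 0.3118]
force: [0.7, -4.6, 5.4]
grip_force: 61.6
ee_pos: [0.6106, 0.2389, 0.3118]
force: [0.4, -3.7, 5.5]
grip_force: 61.5
```

```bash

python3 -m pendant '[{"dp":[0,-0.5,0],"twist":[0,0,0]},{"dp":[0,0,0],"twist":[0,0,0]}]' | grep -E "ee_pos|force:"
python3 -m pendant '[{"dp":[0,-0.5,0],"twist":[0,0,0]},{"dp":[0,0,0],"twist":[0,0,0]}]' | grep -E "ee_pos|force:"
```

```text
ee_pos: [0.6107, 0.239, 0.3118]
force: [0.2, -5.4, 4.7]
grip_force: 61.6
ee_pos: [0.6107, 0.2391, 0.3118]
force: [0.2, -5.7, 6.1]
grip_force: 61.7
```

```bash

python3 -m pendant '[{"dp":[0,-0.5,0],"twist":[0,0,0]},{"dp":[0,0,0],"twist":[0,0,0]}]' | grep -E "ee_pos|force:"
python3 look.py w7
```

```text
ee_pos: [0.6107, 0.2393, 0.3118]
force: [-0.1, -5.6, 6.1]
grip_force: 61.7
17.65 [0.6107 0.2393 0.3118] [[ 0.9965  0.0734 -0.0404]
 [ 0.0731 -0.9973 -0.0094]
 [-0.0409  0.0064 -0.9991]]
```

View pics/w7.png

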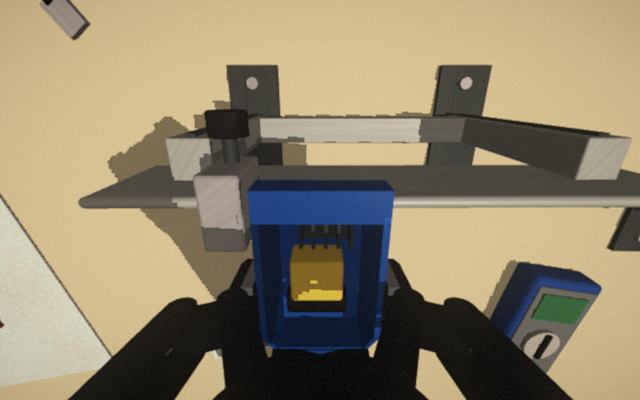

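The stop's right edge (248) meets the bin's left side (250). One more light nudge to confirm contact by force.

```bash

python3 -m pendant '[{"dp":[0,-0.6,0],"twist":[0,0,0]},{"dp":[0,-0.6,0],"twist":[0,0,0]},{"dp":[0,0,0],"twist":[0,0,0]}]' | grep -E "ee_pos|force:"
python3 - <<'E'
from h import *
np.set_printoptions(precision=4,suppress=True)
d=np.load("w7.npy");i=dict(np.load("w7i.npz"));ee=i["ee"];R=i["R"]
ay=-R[:2,1]/np.hypot(*R[:2,1]);P=cl(d,i,150,249,140,255);S=P[(P[:,2]>.175)&(P[:,2]<.190)];a=(S[:,:2]-ee[:2])@ay
print(np.percentile(a[a>.022],[0,1,3,5,50,99]))
B=cl(d,i,245,400,180,225);B=B[B[:,2]>.17];b=(B[:,:2]-ee[:2])@ay;print("bin",b.min(),np.percentile(b,[1,99]),b.max(),"top z",np.percentile(B[:,2],[50,95]))
E
```

```text
ee_pos: [0.6107, 0.2395, 0.3118]
force: [-0.6, -7.8, 7.3]
grip_force: 61.8
[0.0265 0.0271 0.0273 0.0273 0.0341 0.0583]
bin -0.033000795378964116 [-0.0307  0.0275] 0.02772895573540616 top z [0.1778 0.1789]
```

Contact confirmed: the bin edge reads 27.7 mm and the stop 27.3 mm, force is rising with no travel, and the flange top is at 178 mm, so the bin is fully down. I'll ease the load and let go.

```bash

python3 -m pendant '[{"dp":[0,0.4,-0.4],"twist":[0,0,0]},{"dp":[0,0,-0.3],"twist":[0,0,0]},{"dp":[0,0,0],"twist":[0,0,0]}]' 0.7 25 | grep -E "ee_pos|force:"
python3 -m pendant '[{"dp":[0,0,0],"twist":[0,0,0]},{"dp":[0,0,0],"twist":[0,0,0]},{"dp":[0,0,0],"twist":[0,0,0]},{"dp":[0,0,0],"twist":[0,0,0]},{"dp":[0,0,0],"twist":[0,0,0]},{"dp":[0,0,0],"twist":[0,0,0]}]' 0.2 | grep -E "ee_pos|force:|width"
python3 look.py w8
python3 - <<'E'
from h import *
np.set_printoptions(precision=4,suppress=True)
d=np.load("w8.npy");i=dict(np.load("w8i.npz"));ee=i["ee"];R=i["R"]
ay=-R[:2,1]/np.hypot(*R[:2,1]);P=cl(d,i,150,400,140,255);a=(P[:,:2]-ee[:2])@ay
pic=cv2.imread("pics/w8.png")[P[:,4].astype(int),P[:,3].astype(int)].astype(int)
blue=(pic[:,0]>pic[:,2]+40)&(P[:,2]>.165)&(P[:,2]<.185);st=~blue&(P[:,2]>.175)&(P[:,2]<.190)&(a>.022)
print("bin",np.percentile(a[blue],[0,1,99,100]),"stop",np.percentile(a[st],[0,1,3,5]),"top",np.percentile(P[blue,2],[50,95]))
E
```

```text
ee_pos: [0.6107, 0.2394, 0.3119]
force: [0.1, -6.0, 4.4]
grip_force: 61.3
ee_pos: [0.6104, 0.2415, 0.3124]
force: [-0.4, -0.5, -0.4]
gripper_width: 0.0682
grip_force: 0.0
18.9 [0.6104 0.2415 0.3124] [[ 0.9964  0.0749 -0.0399]
 [ 0.0747 -0.9972 -0.0068]
 [-0.0403  0.0038 -0.9992]]
bin [-0.0327 -0.0307  0.0243  0.025 ] stop [0.022  0.0245 0.0249 0.025 ] top [0.1777 0.1788]
```

View pics/w8.png

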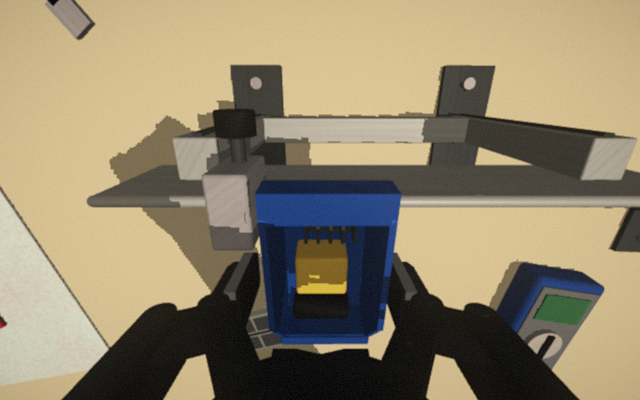

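The bin sits against the stop with its contents in, and the fingers are clear. Opening fully and withdrawing straight up.

```bash

python3 -m pendant '[{"dp":[0,1.5,0],"twist":[0,0,0]},{"dp":[0,1,0],"twist":[0,0,0]},{"dp":[0,0,0],"twist":[0,0,0]},{"dp":[0,0,-3],"twist":[0,0,0]},{"dp":[0,0,-8],"twist":[0,0,0]},{"dp":[0,0,-15],"twist":[0,0,0]},{"dp":[0,0,-25],"twist":[0,0,0]},{"dp":[0,0,-30],"twist":[0,0,0]},{"dp":[0,0,-25],"twist":[0,0,0]},{"dp":[-10,0,-10],"twist":[0,0,0]}]' 0.05 | grep -E "ee_pos|force:|width"
python3 -m pendant '[{"dp":[-10,0,0],"twist":[0,0,0]},{"dp":[0,0,0],"twist":[0,0,0]},{"dp":[0,0,0],"twist":[0,0,0]},{"dp":[0,0,0],"twist":[0,0,0]},{"dp":[0,0,0],"twist":[0,0,0]}]' | grep -E "ee_pos|force:|clock"
python3 look.py w9
```

```text
ee_pos: [0.6066, 0.2392, 0.4338]
force: [1.3, 1.0, -0.3]
gripper_width: 0.0812
grip_force: 0.0
clock: 20.45
ee_pos: [0.5954, 0.2377, 0.428]
force: [-0.2, 0.3, -0.0]
grip_force: 0.0
20.45 [0.5954 0.2377 0.428 ] [[ 0.9964  0.0741 -0.0415]
 [ 0.0739 -0.9972 -0.0078]
 [-0.0419  0.0047 -0.9991]]
```

View pics/w9.png

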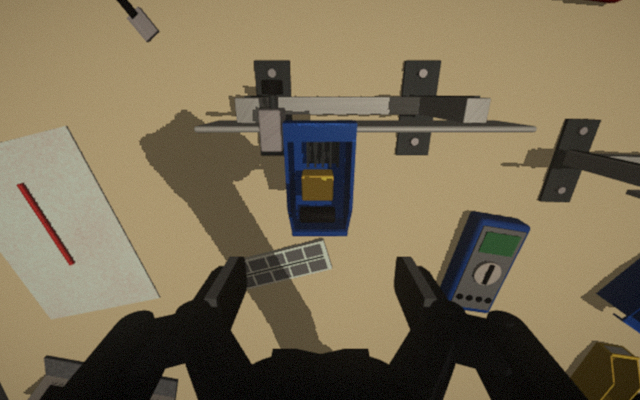

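The bin hangs on rail B (286–357, 122–236) beside the stop (259–284, 108–155) with all parts inside. Checking the gap numerically.

```bash
python3 - <<'E'
from h import *
np.set_printoptions(precision=4,suppress=True)
d=np.load("w9.npy");i=dict(np.load("w9i.npz"));ee=i["ee"]
yw=np.radians(4.3);ax=np.array([np.cos(yw),np.sin(yw)]);ay=np.array([-ax[1],ax[0]])
P=cl(d,i,250,365,95,240);a=(P[:,:2]-ee[:2])@ay;X=(P[:,:2]-ee[:2])@ax
pic=cv2.imread("pics/w9.png")[P[:,4].astype(int),P[:,3].astype(int)].astype(int)
blue=(pic[:,0]>pic[:,2]+30)&(P[:,2]>.155)&(P[:,2]<.182);st=~blue&(P[:,2]>.183)&(P[:,2]<.195)
print("stop",np.percentile(a[st],[0,2,98,100]),"z",np.median(P[st,2]),"X",X[st].min(),X[st].max())
for lo in np.arange(X[blue].max()-.06,X[blue].max(),.01):
    k=blue&(X>=lo)&(X<lo+.01);print("%.3f"%lo,np.percentile(a[k],[1,99]),a[k].max(),np.percentile(P[k,2],90))
crop=cv2.imread("pics/w9.png")[100:165,240:370];cv2.imwrite("pics/w9c.png",cv2.resize(crop,None,fx=6,fy=6,interpolation=cv2.INTER_CUBIC))
E
```

```text
stop [0.0278 0.0279 0.0433 0.0439] z 0.18668689382219883 X 0.04484302278800829 0.07411859681194478
0.005 [-0.0278  0.0263] 0.02631530178696364 0.17556062873340283
0.015 [-0.028   0.0271] 0.027516983970796854 0.17588365022299007
0.025 [-0.0279  0.0272] 0.027255484240581312 0.17668775287883637
0.035 [-0.0279  0.0273] 0.027323611322508427 0.17737360594222645
0.045 [-0.028   0.0274] 0.027618683510248418 0.17815112217280746
0.055 [-0.0277  0.0268] 0.02758058167025812 0.1786839602304679
```

View pics/w9c.png

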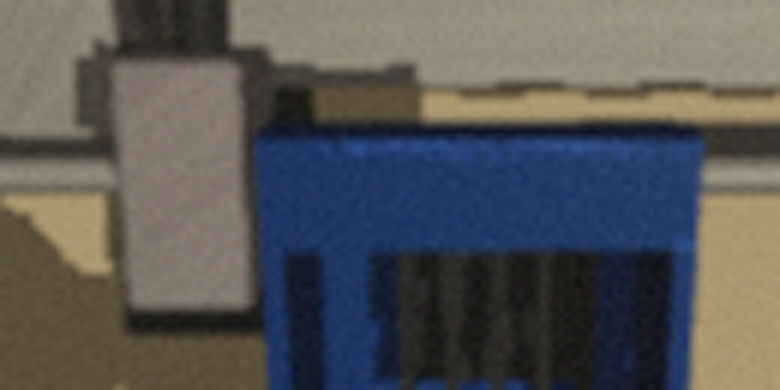

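The bin's side and the stop's face agree to within the depth resolution; the dark strip between them in the crop is the stop's own side face. Handing in.

```bash
python3 -c "
from rig import arm
print(arm.sign_off())"
```

```text
the job is handed in; nothing more can be done
None
```

The bin hangs fully down on rail B, butted against the stop with no measurable gap, all contents in and the gripper clear, handed in at about 20.5 s; I first levelled it the wrong way, so it crossed roughly 10° nose-down and was level only from just before rail B.

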